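# Wedge up the rearing tray

### The job

The hinged rearing tray has to be tipped up a touch so that a colleague can reset its stand. First take the head-lamp frame that is in the way in front of the tray and hang it over the horizontal rail; then take the wooden wedge and, keeping it flat on the bench, push it thin end first under the tray's front edge until that edge has just lifted about 5 mm off the stand. Finish while still gripping the wedge there with the tray resting on it; never press on the tray with the robot, and leave everything else where it is.

Things in the scene. Friction and masses are not known exactly. Their poses are not given: they have to be found in the camera images.
- lane_mouth (a point): Tray stand, fixed: U-shaped aluminium frame 20 mm high (two side beams, a back beam), open to the front. This point is on the bench (z = 0) midway between the beams' front ends, straight below the tray's front edge at rest. Its x axis points straight in under the tray, square to that edge; z up. The opening under the tray is 186 mm wide (y), 20 mm high, 218 mm deep.
- tray_front (a point): Middle of the lower front edge of the white tray plate (230 x 230 x 6 mm), hinged at its back; the clear box fixed on it stands 42 mm back from this edge and reaches 98 mm above the plate's underside. About 0.9 kg in all. At rest this point is 20 mm above the bench, right above lane_mouth; wanted in the end about 25 mm.
- tray: The tray itself (plate and clear box); same origin and axes as tray_front. It turns freely on a hinge along its back edge, 230 mm behind this point, and falls back onto the beams by its own weight; with the front edge 5 mm up it is tilted 0.022 rad.
- wedge_grip (a point): Middle of the grip block of the loose plain wooden wedge, 44 mm above the wedge's flat underside. x points to the thin end, z up. The block is 40 x 40 mm, 64 mm tall, its back face 20 mm behind this point; take it from above across its width (y). Thin end: 160 mm ahead of this point.
- headband_lamp (a point): Middle of the grey lamp block on the crown of the loose head-lamp frame, which stands on two rubber pads in the wedge's way; 130 mm above the pads' undersides. z up; the arch spans along x. The block is 36 mm (x) by 30 mm (y), from 19 mm below to 18 mm above this point: take it from above.
- rail_mid (a point): Middle of the fixed round steel rail, on its centre line, 150 mm above the bench. The bar is 12 mm thick and runs along this point's y axis between two posts with centres 240 mm apart (14 mm thick, their tops 6 mm above the bar's centre line). With the frame hanging astride the bar, its lamp block's middle is about 30 mm above this point.
- spacer_center (a point): Bystander: plain wooden spacer block 170 x 40 x 32 mm, same wood as the wedge but without ramp or grip block, lying near it; this point is its middle.
- wedge: The same wedge, 180 mm long (x), 40 mm wide (y), about 0.14 kg; this origin is on its underside at mid-length, 70 mm ahead of wedge_grip. From the grip block a flat, 32 mm high, runs 20 mm forward (to 30 mm behind this origin); then the ramp falls evenly from 32 mm to 4 mm high at the thin end, 90 mm ahead of this origin.
- headband: The same frame, a stiff black arch, about 0.16 kg; this origin is midway between its pads' undersides. Pads at x = -58 and +58 mm, each 20 x 42 mm, 34 mm tall, 96 mm free between them. The band is 24 mm wide (y), its inner crown 106 mm above this origin and flat for 44 mm.
- rail: The same rail; this origin is on the bench below rail_mid.
- jar: Bystander: small clear jar, 42 mm across, 50 mm tall, origin under its middle.
- brush: Bystander: brush 130 mm long, lying on the bench.
- forceps: Bystander: steel forceps 120 mm long, lying on the bench.
- sprayer: Bystander: white bottle, 60 mm across, 170 mm tall, origin under its middle.
- cup: Bystander: white cup, 60 mm across, 45 mm tall, origin under its middle.
Mind the look-alikes: they are no part of the job. There is more than one size of the headband; the one meant has the size given above. Leave any purple look-alike of the wedge alone.

How it is judged:
By the outcome, as a careful person would: the job done as asked, in the order asked, and still so for the second after the job is handed in, while the arm keeps its last pose, push and grip.
It also fails if it takes over 69 s, if anything falls off the work surface, if the arm or the gripper's body presses on something with over 40 N, if the wrist force passes 120 N, or if a joint passes its speed limit or range.

### The arm

A 6-joint arm with a two-finger parallel gripper is mounted at the origin on the work surface. World frame = base frame: x ahead of the robot, y to its left, z up, the work surface at z = 0. Lengths are in mm, angles in rad, forces in N, time in s.
With the tool pointing down it reaches from about 350 to 875 mm from the base axis. Payload 4.2 kg.
Tool frame: the origin (TCP) lies at the very end of the fingers, on their centre line; the grasp point (between the pads) lies 19 mm behind it; y points along the fingers, z is the direction in which the jaws open and shut, and the axes are right-handed (so a half turn about y gives the same grasp; the last joint's range is limited). The gripper opens to 85 mm and grips with 20 to 120 N. Pads are 22 mm wide; open, the fingers measure 114 mm over their backs; the gripper's body (76 mm by 85 mm) begins 54 mm behind the grasp point. The pads swing forward as they close: fully open they stand 13 mm farther back than shut.
Start: joints at [-1.048, 0.385, 0.008, 0, -1.194, -0.259], TCP at [162.986, -603.353, 195.712] pointing down, gripper open.
Joint ranges: [-3.14, 3.14], [-1.21, 2.06], [-1.07, 1.41], [-3.16, 2.05], [-2.99, -0.16], [-3.1, 3.1]. Speed limits (rad/s): [2.79, 2.79, 3.14, 3.14, 3.14, 3.14].

### API

Orientations are given as a unit quaternion [x, y, z, w].
In Python, from bench import arm gives the robot as it stands.
- The arm moves only by the shell command python3 -m creep 'ROWS'. ROWS is JSON, a list of rows, each an object with "delta_pos": the shift along the tool's x, y, z in mm, a list of three; "rot": the turn, a rotation vector about the tool's x, y, z in rad, a list of three; "jaw": the finger opening in mm, from 0 to 85.4. A call has exactly 10 rows; each row shifts and turns the commanded pose from where the row before left it, along the tool's axes as they then stand; what a row does not reach is not made up. A row lasts 1/12 s, in which the tool goes at most 41.7 mm and 7.16 degrees, less where a joint would pass 70% of its speed; a pose out of reach is approached as far as the arm can. A call is refused whole if a number of a shift passes 41.7 or a number of a turn 0.125, either way. A call with a gripper value outside its range is refused whole. The fingers move at their own pace and stop on an object; the grip force is fixed at half the most. Time passes only in rows, so rows that do not move let the fingers close, or fill a call up. It gives the time, the measured TCP pose, the force and the opening at its end, in the units of the state.
- arm.read_state(): the state, without advancing time (a new reading comes with each control period).
- arm.get_image(name): name is "side" or "top"; returns the picture (480x640x3 uint8, red, green, blue); there is no depth.
- arm.calibration(name): a dict with "intrinsics" (3x3 intrinsics, pixels), "dist_coeffs" ([k1, k2, p1, p2, k3] as OpenCV has them; the pictures are not rectified), "R" (3x3) and "t" (3): a world point X has camera coordinates R X + t. Camera axes: x right, y down, z forward; pixel columns grow to the right and rows downward; lengths in mm; the calibration is good to about 2 mm. A picture is of the moment at which its call begins. calibration takes no time and is no camera call.
- arm.job_done(): hands the job in, once; it reports no verdict.
Trained networks look in the newest picture that a camera, given by its name, has taken for a name from the list of things; names that differ only in an ending like _2 or _b are one class to them, and where a whole thing is asked for, a point or a joint stands for the part that bears it (a point fixed in the world has none). Each returns a list of dicts, best first, with "p" (0 to 1); they miss things now and then, are a little off and sometimes report something else, mostly with a low value. They report only what shows in the picture. A call takes as long as a camera call. They do not tell look-alikes from the thing itself.
- arm.find_in(camera, target): "location" ([column, row] in pixels, amid what is visible of it).
- arm.masks_of(camera, target): "pixels" (480x640 bool, what is visible of it) and "location" ([column, row] in pixels, amid what is visible of it).
The state is a dict: "clock": time; "joints": joint angles; "joint_vel": joint speeds; "joint_efforts": joint torques, N m; "position": TCP position; "ee_rot": TCP orientation; "contact_force": force on the tool from outside, world axes, zero at the start; "wrist_torque": the same for the moment, N m; "gripper_width": finger opening in mm.
Only numpy, scipy, OpenCV 4.12 (cv2) and the standard library are available. Lean on these libraries where they do the work, as an engineer would, in place of code of your own. Each camera call takes 0.05 s, during which the arm holds its last target. There are 200 camera calls.

## Working session

There is one attempt and no reset: what is moved stays moved. The work goes in short steps, Python scripts to look and compute and a shell command to move; the robot and the scene stay as the last step left them, time stands still between calls to the robot, and variables do not carry over. Pictures are saved under pics/ and viewed, about 8 in all and at most 12, crops included, and the job is handed in when it is done.

```bash
mkdir -p pics; ls; python3 - <<'E'
from bench import arm
import cv2,numpy as np
s=arm.read_state();print(s)
for c in("side","top"):
    cv2.imwrite(f"pics/{c}0.png",arm.get_image(c)[:,:,::-1])
    k=arm.calibration(c);print(c,{a:np.round(b,4).tolist() for a,b in k.items()})
for t in ["tray","wedge","wedge_grip","headband","headband_lamp","rail","rail_mid","spacer_center","lane_mouth","tray_front"]:
    for c in("side","top"):
        print(t,c,[(np.round(d["location"]).tolist(),round(d["p"],2)) for d in arm.find_in(c,t)])
E
```

```text
pics
{'clock': 0.0, 'joints': array([-1.04840758e+00,  3.85549946e-01,  6.57716801e-03, -5.13463653e-04,
       -1.19399080e+00, -2.58644492e-01]), 'joint_vel': array([-0.00073501,  0.00052715,  0.00115402,  0.00024872, -0.00138524,
       -0.00061527]), 'joint_efforts': array([ 1.23381811e-03, -3.92289197e+01,  1.88403726e+01,  4.18602660e+00,
       -4.60363590e-03, -1.86178134e-06]), 'position': array([ 162.79768956, -602.71598568,  194.60447601]), 'ee_rot': array([-0.70020289, -0.09277553,  0.09304684,  0.70174845]), 'contact_force': array([-0.94653531, -0.30500925,  0.27807443]), 'wrist_torque': array([0.03424549, 0.06268192, 0.03760213]), 'gripper_width': 85.46569062056774}
side {'intrinsics': [[578.7872, 0.0, 320.7676], [0.0, 578.7872, 232.6141], [0.0, 0.0, 1.0]], 'dist_coeffs': [-0.1727, 0.0, 0.0, 0.0, 0.0], 'R': [[0.7512, -0.6601, 0.0037], [-0.4203, -0.4826, -0.7684], [0.509, 0.5757, -0.6399]], 't': [-390.2715, 316.5561, 1267.4787]}
top {'intrinsics': [[450.3481, 0.0, 317.7826], [0.0, 450.3481, 238.0821], [0.0, 0.0, 1.0]], 'dist_coeffs': [0.0274, 0.0, 0.0, 0.0, 0.0], 'R': [[
[... 672 characters left out ...]
.61)]
headband_lamp side [([322.0, 241.0], 0.9), ([489.0, 302.0], 0.61), ([276.0, 282.0], 0.6)]
headband_lamp top [([359.0, 311.0], 0.8), ([321.0, 231.0], 0.56)]
rail side [([401.0, 319.0], 0.58)]
rail top [([481.0, 223.0], 0.83), ([320.0, 231.0], 0.16)]
rail_mid side [([401.0, 312.0], 0.61)]
rail_mid top [([478.0, 222.0], 0.77), ([416.0, 293.0], 0.34)]
spacer_center side [([235.0, 196.0], 0.79), ([320.0, 239.0], 0.67)]
spacer_center top [([180.0, 232.0], 0.57)]
lane_mouth side [([344.0, 345.0], 0.64), ([404.0, 194.0], 0.59)]
lane_mouth top [([334.0, 147.0], 0.79)]
tray_front side [([404.0, 198.0], 0.74), ([490.0, 304.0], 0.31)]
tray_front top [([336.0, 148.0], 0.73), ([336.0, 149.0], 0.45)]
```

View pics/side0.png

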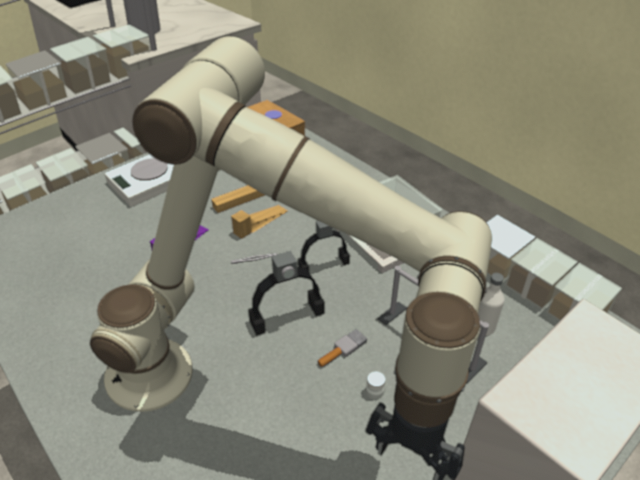

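View pics/top0.png

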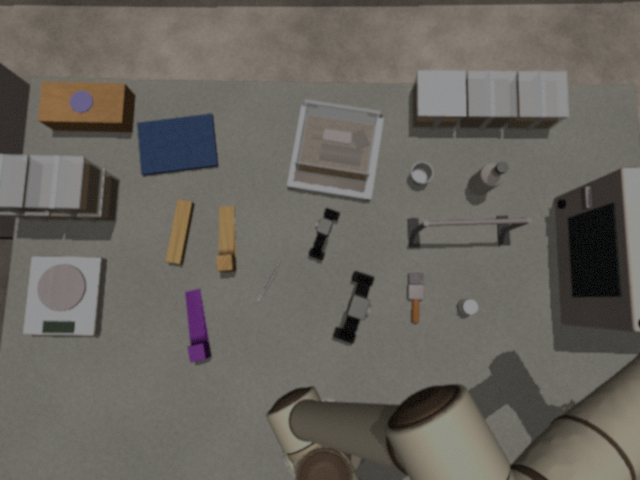

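The side view is partly blocked by the arm. In the top view there are two head-lamp frames: a small one at (323,234) in front of the tray and a larger one at (354,307). The wooden wedge is at (227,240), its purple look-alike at (197,325), the spacer at (180,232), the rail at (460,222) and the tray at (336,150). The small frame spans about 53 px, or roughly 136 mm, which fits the given size. The large one spans about 187 mm. I'll confirm with an enlarged crop.

```bash
cat > h.py <<'E'
from bench import arm
import cv2,numpy as np
def cal(c):
    k=arm.calibration(c);return [np.array(k[a],float) for a in("intrinsics","dist_coeffs","R","t")]
def to_z(c,px,z):
    K,D,R,t=cal(c);p=cv2.undistortPoints(np.array(px,float).reshape(-1,1,2),K,D).reshape(-1,2)
    d=np.c_[p,np.ones(len(p))]@R;o=-R.T@t
    return o+d*((z-o[2])/d[:,2])[:,None]
def proj(c,X):
    K,D,R,t=cal(c);return cv2.projectPoints(np.array(X,float).reshape(-1,1,3),cv2.Rodrigues(R)[0],t,K,D)[0].reshape(-1,2)
E
python3 - <<'E'
from h import *
im=cv2.imread("pics/top0.png")
print(to_z("top",[[323,234],[354,307]],130).round(),to_z("top",[[227,262]],76).round(),to_z("top",[[460,222]],150).round())
a=cv2.resize(im[180:350,280:400],None,fx=3.3,fy=3.3,interpolation=cv2.INTER_CUBIC)
b=cv2.resize(im[195:285,160:250],None,fx=4.2,fy=4.2,interpolation=cv2.INTER_CUBIC)
H=max(a.shape[0],b.shape[0]);o=np.zeros((H,a.shape[1]+b.shape[1],3),np.uint8);o[:a.shape[0],:a.shape[1]]=a;o[:b.shape[0],a.shape[1]:]=b
cv2.imwrite("pics/crop1.png",o);print(o.shape)
for t,n in(("headband","hb"),("wedge","w"),("tray","t"),("rail","r"),("spacer_center","sp")):
    for d in arm.masks_of("top",t):
        m=d["pixels"].astype(np.uint8);r=cv2.minAreaRect(cv2.findNonZero(m));print(t,round(d["p"],2),np.round(d["location"]),m.sum(),cv2.boxPoints(r).round(1).tolist())
E
```

```text
[[516.  11. 130.]
 [343. -65. 130.]] [[448. 252.  76.]] [[ 548. -313.  150.]]
(561, 774, 3)
headband 0.77 [322. 233.] 730 [[303.20001220703125, 254.5], [321.79998779296875, 204.8000030517578], [340.29998779296875, 211.8000030517578], [321.70001220703125, 261.3999938964844]]
headband 0.72 [336. 145.] 7541 [[286.29998779296875, 186.39999389648438], [300.70001220703125, 97.30000305175781], [385.1000061035156, 110.9000015258789], [370.70001220703125, 200.10000610351562]]
headband 0.68 [358. 311.] 1374 [[331.6000061035156, 337.29998779296875], [353.70001220703125, 269.70001220703125], [381.0, 278.6000061035156], [358.79998779296875, 346.20001220703125]]
headband 0.66 [221. 244.] 1119 [[216.0, 206.0], [235.0, 206.0], [235.0, 272.0], [216.0, 272.0]]
wedge 0.84 [196. 331.] 1377 [[185.5, 289.20001220703125], [209.6999969482422, 288.6000061035156], [211.5, 361.6000061035156], [187.3000030517578, 362.20001220703125]]
wedge 0.72 [224. 242.] 1123 [[216.0, 206.0], [235.0, 206.0], [235.0, 272.0], [216.0, 272.0]]
tray 0.76 [336. 153.] 7434 [[286.5, 186.39999389648438], [300.70001220703125, 97.4000015258789], [384.3999938964844, 110.80000305175781], [370.20001220703125, 199.6999969482422]]
tray 0.64 [476. 224.] 1303 [[406.6000061035156, 217.10000610351562], [531.9000244140625, 214.1999969482422], [532.5999755859375, 244.3000030517578], [407.29998779296875, 247.1999969482422]]
rail 0.9 [481. 222.] 1351 [[406.70001220703125, 217.10000610351562], [531.9000244140625, 214.1999969482422], [532.5999755859375, 244.39999389648438], [407.3999938964844, 247.3000030517578]]
spacer_center 0.71 [180. 227.] 1139 [[164.6999969482422, 261.29998779296875], [177.5, 197.6999969482422], [195.3000030517578, 201.3000030517578], [182.60000610351562, 264.8999938964844]]
spacer_center 0.59 [224. 243.] 1045 [[217.0, 207.0], [235.0, 207.0], [235.0, 272.0], [217.0, 272.0]]
```

View pics/crop1.png

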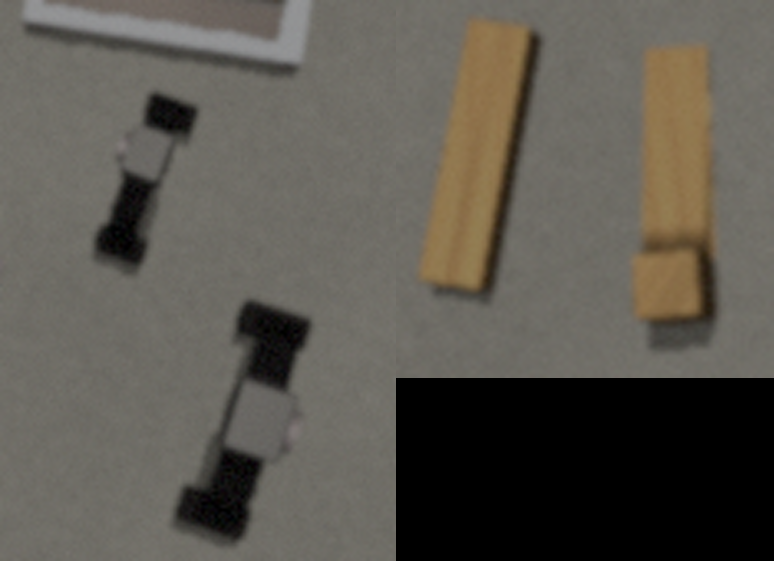

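The crop confirms it. The target frame is the small one (lamp at about (325,227), a pink lens on its y face). The wooden wedge is the one with the grip block (block at (224.5,263), thin end at (227,206)), and the plain block to its left is the spacer.

```bash
cat >> h.py <<'E'
from scipy.spatial.transform import Rotation as Ro
def go(pos,jawdir):
    "tool-frame shift and turn about tool y to bring TCP to pos with jaw axis along jawdir (mod 180)"
    s=arm.read_state();R=Ro.from_quat(s["ee_rot"]).as_matrix()
    d=np.array(pos)-s["position"]
    # ideal: y down
    j=np.array([*jawdir,0.])/np.linalg.norm(jawdir);l=R.T@j
    a=np.arctan2(l[0],l[2]);a=(a+np.pi/2)%np.pi-np.pi/2
    print("pos",s["position"].round(1),"jawdir",R[:,2].round(3),"toolx",R[:,0].round(3),"tooly",R[:,1].round(3),"F",s["contact_force"].round(1),"w",round(s["gripper_width"],1),"t",round(s["clock"],2),"j6",s["joints"][5].round(2))
    print("  tool shift",(R.T@d).round(1),"turn y",a.round(3))
E
python3 - <<'E'
from h import *
T=lambda p,z:to_z("top",p,z)
hb=T([[331.5,214.8],[317,253.3]],34);lamp=T([[325.2,226.7]],148)[0]
print("pads",hb.round(1),np.linalg.norm(hb[0]-hb[1]),"mid",hb.mean(0).round(1),"lamp",lamp.round(1))
b=T([[354.5,277],[346,333]],40);print("big",np.linalg.norm(b[0]-b[1]))
w=T([[224.5,262.9]],76)[0];tip=T([[227,206.2]],4)[0];print("wedge",w.round(1),tip.round(1),np.linalg.norm((w-tip)[:2]))
tr=T([[288.5,187],[370.3,200.6]],20);print("tray",tr.round(1),tr.mean(0).round(1),np.linalg.norm(tr[0]-tr[1]))
r=T([[425,224],[527,221.5]],156);print("rail",r.round(1),r.mean(0).round(1),np.linalg.norm(r[0]-r[1]))
d=(hb[0]-hb[1])[:2]
go([lamp[0],lamp[1],200],d)
im=arm.get_image("top")[:,:,::-1]
cv2.imwrite("pics/crop2.png",cv2.resize(im[190:270,395:545],None,fx=5,fy=5,interpolation=cv2.INTER_CUBIC))
E
```

```text
pads [[582.2 -10.3  34. ]
 [478.9  26.1  34. ]] 109.5953898964985 mid [530.6   7.9  34. ] lamp [531.3   6.2 148. ]
big 143.88970138447294
wedge [445.8 258.5  76. ] [606.6 275.    4. ] 161.6896042271441
tray [[ 659.4  107.2   20. ]
 [ 625.7 -114.4   20. ]] [642.5  -3.6  20. ] 224.11386168605787
rail [[ 540.7 -229.4  156. ]
 [ 550.9 -467.4  156. ]] [ 545.8 -348.4  156. ] 238.21344001504104
pos [ 163.  -603.3  195.7] jawdir [-0.261  0.965 -0.   ] toolx [ 0.965  0.261 -0.   ] tooly [-0. -0. -1.] F [-0.6  0.8 -0.3] w 84.8 t 1.35 j6 -0.26
  tool shift [514.5  -4.3 492.4] turn y -0.968
```

View pics/crop2.png

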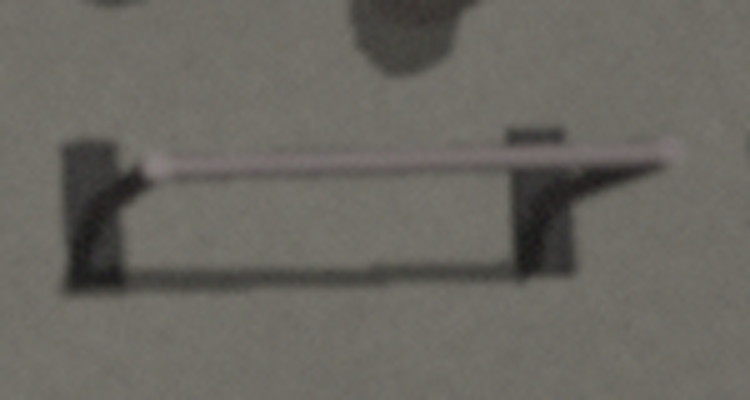

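The rail runs from (427,223) to (529,221), nearly parallel to world y, so its middle is at about (548,-352). Moving to above the lamp.

```bash
python3 -m creep '[{"delta_pos":[25.7,-4,24.6],"rot":[0,0,0],"jaw":85},{"delta_pos":[25.7,-4,24.6],"rot":[0,0,0],"jaw":85},{"delta_pos":[25.7,-4,24.6],"rot":[0,0,0],"jaw":85},{"delta_pos":[25.7,-4,24.6],"rot":[0,0,0],"jaw":85},{"delta_pos":[25.7,-4,24.6],"rot":[0,0,0],"jaw":85},{"delta_pos":[25.7,-4,24.6],"rot":[0,0,0],"jaw":85},{"delta_pos":[25.7,-4,24.6],"rot":[0,0,0],"jaw":85},{"delta_pos":[25.7,-4,24.6],"rot":[0,0,0],"jaw":85},{"delta_pos":[25.7,-4,24.6],"rot":[0,0,0],"jaw":85},{"delta_pos":[25.7,-4,24.6],"rot":[0,0,0],"jaw":85}]' && python3 -m creep '[{"delta_pos":[25.7,0,24.6],"rot":[0,0,0],"jaw":85},{"delta_pos":[25.7,0,24.6],"rot":[0,0,0],"jaw":85},{"delta_pos":[25.7,0,24.6],"rot":[0,0,0],"jaw":85},{"delta_pos":[25.7,0,24.6],"rot":[0,0,0],"jaw":85},{"delta_pos":[25.7,0,24.6],"rot":[0,0,0],"jaw":85},{"delta_pos":[25.7,0,24.6],"rot":[0,0,0],"jaw":85},{"delta_pos":[25.7,0,24.6],"rot":[0,0,0],"jaw":85},{"delta_pos":[25.7,0,24.6],"rot":[0,0,0],"jaw":85},{"delta_pos":[25.7,0,24.6],"rot":[0,0,0],"jaw":85},{"delta_pos":[25.7,0,24.6],"rot":[0,0,0],"jaw":85}]' && python3 -m creep '[{"delta_pos":[0,0,0],"rot":[0,-0.121,0],"jaw":85},{"delta_pos":[0,0,0],"rot":[0,-0.121,0],"jaw":85},{"delta_pos":[0,0,0],"rot":[0,-0.121,0],"jaw":85},{"delta_pos":[0,0,0],"rot":[0,-0.121,0],"jaw":85},{"delta_pos":[0,0,0],"rot":[0,-0.121,0],"jaw":85},{"delta_pos":[0,0,0],"rot":[0,-0.121,0],"jaw":85},{"delta_pos":[0,0,0],"rot":[0,-0.121,0],"jaw":85},{"delta_pos":[0,0,0],"rot":[0,-0.121,0],"jaw":85},{"delta_pos":[0,0,0],"rot":[0,0,0],"jaw":85},{"delta_pos":[0,0,0],"rot":[0,0,0],"jaw":85}]'; python3 - <<'E'
from h import *
go([531,6.5,117],[.943,-.332])
im=arm.get_image("side")[:,:,::-1]
cv2.imwrite("pics/s1.png",im)
E
```

```text
clock: 2.23
position: [347.5, -297.3, 236.3]
ee_rot: [0.701, 0.093, -0.093, -0.701]
contact_force: [0.1, -0.5, -0.2]
gripper_width: 85.0
clock: 3.07
position: [531.5, 7.4, 236.0]
ee_rot: [-0.701, -0.093, 0.093, 0.701]
contact_force: [1.0, -0.3, 0.2]
gripper_width: 85.4
clock: 3.9
position: [530.9, 5.6, 235.8]
ee_rot: [0.578, 0.408, -0.408, -0.578]
contact_force: [-0.1, 0.3, 0.9]
gripper_width: 85.1
pos [530.9   5.6 235.8] jawdir [-0.942  0.336 -0.   ] toolx [0.336 0.942 0.   ] tooly [ 0.  0. -1.] F [-0.1  0.3  0.9] w 85.1 t 3.9 j6 -0.66
  tool shift [  0.8 118.8   0.2] turn y -0.004
```

View pics/s1.png

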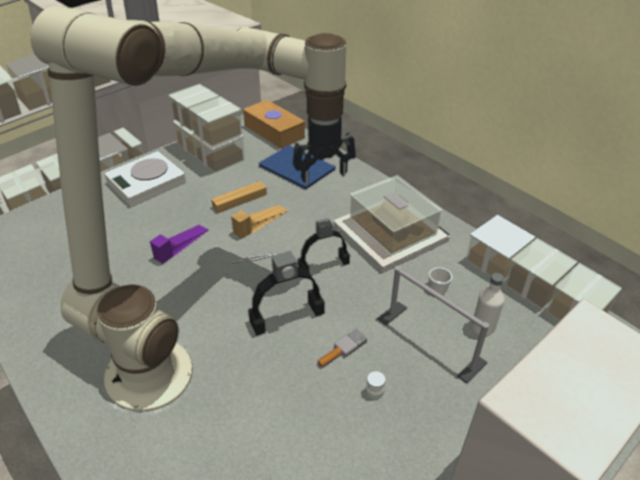

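The side view is now clear. The frame's lamp is at (324,228), the rail's post tops are at (397,271) and (486,324), and the gripper is above the frame. I'll cross-check these and then descend.

```bash
python3 - <<'E'
from h import *
print(proj("side",[[531,6.5,130],[531,6.5,148],[547.6,-352,156],[542,-233,156],[553,-471,156],[642.5,-3.6,20],[659.4,107,20],[625.7,-114,20],[445.8,258.5,76]]).round(1))
print(to_z("side",[[397,271],[486,324]],156).round(1))
E
python3 -m creep '[{"delta_pos":[0,14,0],"rot":[0,0,0],"jaw":85},{"delta_pos":[0,14,0],"rot":[0,0,0],"jaw":85},{"delta_pos":[0,14,0],"rot":[0,0,0],"jaw":85},{"delta_pos":[0,14,0],"rot":[0,0,0],"jaw":85},{"delta_pos":[0,10,0],"rot":[0,0,0],"jaw":85},{"delta_pos":[0,10,0],"rot":[0,0,0],"jaw":85},{"delta_pos":[0,10,0],"rot":[0,0,0],"jaw":85},{"delta_pos":[0,10,0],"rot":[0,0,0],"jaw":85},{"delta_pos":[0,0,0],"rot":[0,0,0],"jaw":85},{"delta_pos":[0,0,0],"rot":[0,0,0],"jaw":85}]'
python3 - <<'E'
from h import *
cv2.imwrite("pics/s2.png",cv2.resize(arm.get_image("side")[150:280,250:410,::-1],None,fx=4.5,fy=4.5,interpolation=cv2.INTER_CUBIC))
E
```

```text
[[322.7 228.8]
 [322.7 223.2]
 [437.9 295.5]
 [396.2 268.4]
 [483.1 325. ]
 [355.5 244.7]
 [332.9 223. ]
 [380.2 268.3]
 [239.1 213.1]]
[[ 537.2 -240.   156. ]
 [ 559.8 -473.6  156. ]]
clock: 4.78
position: [530.8, 5.5, 139.3]
ee_rot: [-0.577, -0.408, 0.409, 0.577]
contact_force: [-0.4, 0.1, 0.3]
gripper_width: 84.7
```

View pics/s2.png

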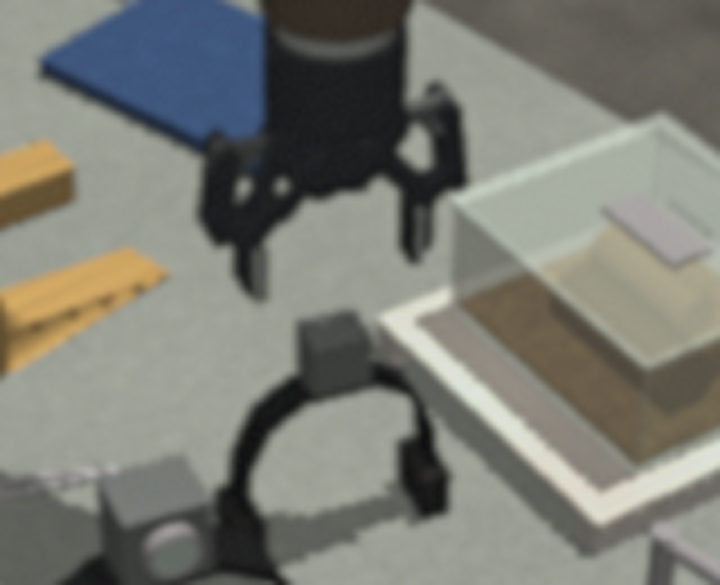

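The jaws straddle the lamp block along the arch. The lamp sits at about (324,228), as predicted. Descending and gripping.

```bash
python3 -m creep '[{"delta_pos":[0,8,0],"rot":[0,0,0],"jaw":85},{"delta_pos":[0,8,0],"rot":[0,0,0],"jaw":85},{"delta_pos":[0,8,0],"rot":[0,0,0],"jaw":85},{"delta_pos":[0,0,0],"rot":[0,0,0],"jaw":60},{"delta_pos":[0,0,0],"rot":[0,0,0],"jaw":45},{"delta_pos":[0,0,0],"rot":[0,0,0],"jaw":25},{"delta_pos":[0,0,0],"rot":[0,0,0],"jaw":25},{"delta_pos":[0,0,0],"rot":[0,0,0],"jaw":25},{"delta_pos":[0,0,0],"rot":[0,0,0],"jaw":25},{"delta_pos":[0,0,0],"rot":[0,0,0],"jaw":25}]'
python3 -m creep '[{"delta_pos":[0,0,0],"rot":[0,0,0],"jaw":25},{"delta_pos":[0,-2,0],"rot":[0,0,0],"jaw":25},{"delta_pos":[0,-10,0],"rot":[0,0,0],"jaw":25},{"delta_pos":[0,-24,0],"rot":[0,0,0],"jaw":25},{"delta_pos":[0,-24,0],"rot":[0,0,0],"jaw":25},{"delta_pos":[0,-24,0],"rot":[0,0,0],"jaw":25},{"delta_pos":[0,-24,0],"rot":[0,0,0],"jaw":25},{"delta_pos":[0,-24,0],"rot":[0,0,0],"jaw":25},{"delta_pos":[0,-24,0],"rot":[0,0,0],"jaw":25},{"delta_pos":[0,-24,0],"rot":[0,0,0],"jaw":25}]'
python3 - <<'E'
from h import *
go([550,-354.5,300],[238.,16.])
cv2.imwrite("pics/s3.png",cv2.resize(arm.get_image("side")[110:310,230:450,::-1],None,fx=3,fy=3,interpolation=cv2.INTER_CUBIC))
E
```

```text
clock: 5.67
position: [531.1, 5.7, 116.0]
ee_rot: [0.577, 0.409, -0.408, -0.577]
contact_force: [-0.4, 0.1, 0.7]
gripper_width: 25.0
clock: 6.5
position: [530.7, 5.5, 298.1]
ee_rot: [0.577, 0.409, -0.408, -0.577]
contact_force: [0.4, 0.3, 0.5]
gripper_width: 25.4
pos [530.7   5.5 298.1] jawdir [-0.943  0.333 -0.001] toolx [0.333 0.943 0.001] tooly [ 0.001  0.    -1.   ] F [0.4 0.3 0.5] w 25.4 t 6.5 j6 -0.66
  tool shift [-333.1   -2.  -137.9] turn y -0.406
```

View pics/s3.png

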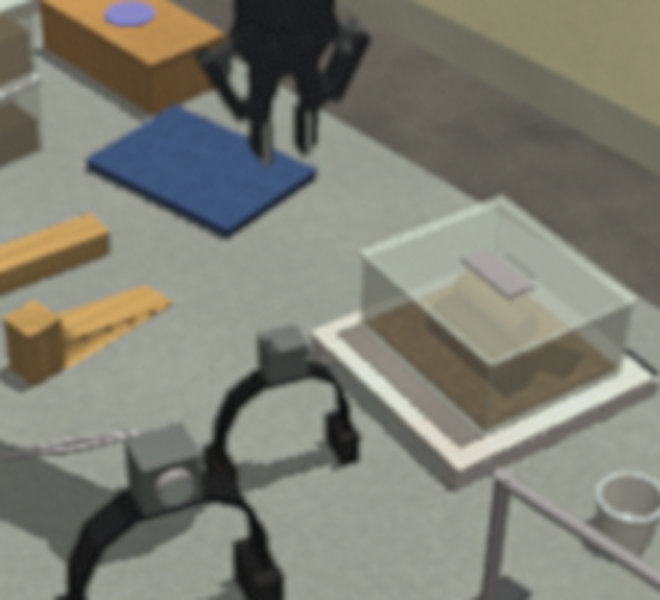

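The grasp closed on air: the width is 25 and the frame is unmoved. The fingertips also appear higher in the picture than the reported TCP projects. I'll check that numerically and from the top.

```bash
python3 - <<'E'
from h import *
print("side exp s2 tips(z152)",proj("side",[[531,5.6,152],[531,5.6,139]]).round(1),"seen 324.5,210.5")
print("side exp s3",proj("side",[[530.7,5.5,298],[530.7,5.5,317]]).round(1),"seen 325,161")
print("top exp s3",proj("top",[[530.7,5.5,298],[530.7,5.5,350]]).round(1), "jaw line ends",proj("top",[[490,20,298],[570,-9,298]]).round(1))
print("top lamp",proj("top",[[531,6,148]]))
im=arm.get_image("top")[110:290,240:420,::-1]
cv2.imwrite("pics/t3.png",cv2.resize(im,None,fx=3.2,fy=3.2,interpolation=cv2.INTER_CUBIC))
E
```

```text
side exp s2 tips(z152) [[323.  222.1]
 [322.9 226.2]] seen 324.5,210.5
side exp s3 [[323.3 173.5]
 [323.3 166.7]] seen 325,161
top exp s3 [[326.  215.2]
 [326.2 210.2]] jaw line ends [[318.5 234.6]
 [333.3 196.6]]
top lamp [[325.27862378 226.81468503]]
```

View pics/t3.png

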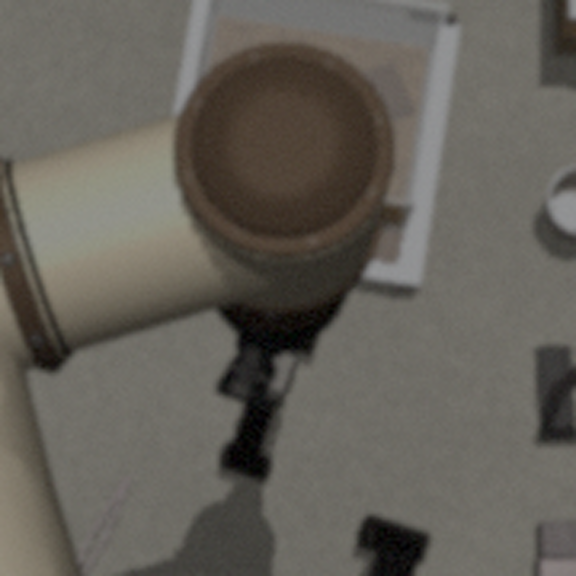

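```bash
python3 - <<'E'
from h import *
from scipy.optimize import least_squares as L
f=lambda p:np.r_[proj("side",[p])[0]-[326,42],proj("top",[[p[0],p[1],p[2]+62.3]])[0]-[329,157]]
r=L(f,[531,6,500.]);print("tool axis cap",r.x,r.fun)
print("start tips exp",proj("side",[[163,-603,195.7],[163,-603,208.7],[163,-603,245]]).round(1))
g=lambda p:np.r_[proj("side",[p])[0]-[324,223.3],proj("top",[p])[0]-[325.2,226.7]]
r=L(g,[531,6,148.]);print("lamp top",r.x,r.fun)
for n,p,z in(("s2",[324.5,210.5],139.3),("s3",[325,161],298.1)):
    h=lambda q:proj("side",[[531,5.6,q[0]]])[0]-p
    r=L(h,[200.]);print(n,"tip z",r.x,"minus TCP",r.x-z,r.fun)
E
```

```text
tool axis cap [530.7182964    4.18597731 618.2749159 ] [-1.30158342  0.36592444  0.47009959 -0.65265973]
start tips exp [[403.8 479.2]
 [404.7 475.4]
 [407.4 464.3]]
lamp top [532.47002929   5.43626566 147.32503281] [-0.56606631  0.09481116  0.32366798 -0.44253894]
s2 tip z [188.6935807] minus TCP [49.3935807] [-1.44706072 -0.01131849]
s3 tip z [332.49718889] minus TCP [34.39718889] [-1.56257574 -0.01205106]
```

The lateral position agrees with the cameras to within 2 mm. Both pictures put the real fingertips about 34 mm above the reported TCP, which explains the air grasp. I'll treat true z as reported + ~34 and descend accordingly, watching the force.

```bash
python3 -m creep '[{"delta_pos":[0,0,0],"rot":[0,0,0],"jaw":85},{"delta_pos":[0,24,0],"rot":[0,0,0],"jaw":85},{"delta_pos":[0,24,0],"rot":[0,0,0],"jaw":85},{"delta_pos":[0,24,0],"rot":[0,0,0],"jaw":85},{"delta_pos":[0,24,0],"rot":[0,0,0],"jaw":85},{"delta_pos":[0,24,0],"rot":[0,0,0],"jaw":85},{"delta_pos":[0,24,0],"rot":[0,0,0],"jaw":85},{"delta_pos":[0,20,0],"rot":[0,0,0],"jaw":85},{"delta_pos":[0,16,0],"rot":[0,0,0],"jaw":85},{"delta_pos":[0,10,0],"rot":[0,0,0],"jaw":85}]'
python3 -m creep '[{"delta_pos":[0,4,0],"rot":[0,0,0],"jaw":85},{"delta_pos":[0,4,0],"rot":[0,0,0],"jaw":85},{"delta_pos":[0,4,0],"rot":[0,0,0],"jaw":85},{"delta_pos":[0,4,0],"rot":[0,0,0],"jaw":85},{"delta_pos":[0,4,0],"rot":[0,0,0],"jaw":85},{"delta_pos":[0,4,0],"rot":[0,0,0],"jaw":85},{"delta_pos":[0,0,0],"rot":[0,0,0],"jaw":85},{"delta_pos":[0,0,0],"rot":[0,0,0],"jaw":85},{"delta_pos":[0,0,0],"rot":[0,0,0],"jaw":85},{"delta_pos":[0,0,0],"rot":[0,0,0],"jaw":85}]'
```

```text
clock: 7.43
position: [528.8, 5.2, 102.8]
ee_rot: [-0.577, -0.407, 0.41, 0.578]
contact_force: [0.0, 0.4, -0.1]
gripper_width: 85.0
clock: 8.27
position: [531.1, 5.7, 82.0]
ee_rot: [0.577, 0.409, -0.408, -0.577]
contact_force: [-0.0, -0.4, 0.5]
gripper_width: 84.9
```

No contact force. Closing.

```bash
python3 -m creep '[{"delta_pos":[0,0,0],"rot":[0,0,0],"jaw":65},{"delta_pos":[0,0,0],"rot":[0,0,0],"jaw":50},{"delta_pos":[0,0,0],"rot":[0,0,0],"jaw":40},{"delta_pos":[0,0,0],"rot":[0,0,0],"jaw":25},{"delta_pos":[0,0,0],"rot":[0,0,0],"jaw":25},{"delta_pos":[0,0,0],"rot":[0,0,0],"jaw":25},{"delta_pos":[0,0,0],"rot":[0,0,0],"jaw":25},{"delta_pos":[0,0,0],"rot":[0,0,0],"jaw":25},{"delta_pos":[0,0,0],"rot":[0,0,0],"jaw":25},{"delta_pos":[0,0,0],"rot":[0,0,0],"jaw":25}]'
```

```text
clock: 9.1
position: [531.3, 5.7, 81.9]
ee_rot: [0.577, 0.409, -0.408, -0.577]
contact_force: [1.2, -1.0, -0.0]
gripper_width: 35.3
```

Width 35.3 mm, so the lamp block is held. Lifting.

```bash
python3 -m creep '[{"delta_pos":[0,-3,0],"rot":[0,0,0],"jaw":25},{"delta_pos":[0,-12,0],"rot":[0,0,0],"jaw":25},{"delta_pos":[0,-24,0],"rot":[0,0,0],"jaw":25},{"delta_pos":[0,-24,0],"rot":[0,0,0],"jaw":25},{"delta_pos":[0,-24,0],"rot":[0,0,0],"jaw":25},{"delta_pos":[0,-24,0],"rot":[0,0,0],"jaw":25},{"delta_pos":[0,-24,0],"rot":[0,0,0],"jaw":25},{"delta_pos":[0,-24,0],"rot":[0,0,0],"jaw":25},{"delta_pos":[0,-14,0],"rot":[0,0,0],"jaw":25},{"delta_pos":[0,-10,0],"rot":[0,0,0],"jaw":25}]'
python3 - <<'E'
from h import *
go([549,-354,267],[238.,14.])
print([(d["location"],round(d["p"],2)) for d in arm.find_in("side","headband_lamp")])if arm.get_image("side") is not None else 0
E
```

```text
clock: 9.93
position: [530.6, 5.7, 266.3]
ee_rot: [-0.577, -0.409, 0.408, 0.577]
contact_force: [-0.6, 0.1, -1.9]
gripper_width: 35.2
pos [530.6   5.7 266.3] jawdir [-0.943  0.333 -0.001] toolx [0.333 0.943 0.001] tooly [ 0.001  0.001 -1.   ] F [-0.6  0.1 -1.9] w 35.2 t 9.93 j6 -0.66
  tool shift [-333.2   -1.  -137. ] turn y -0.398
[([277.6, 281.8], 0.82), ([323.2, 179.5], 0.58)]
```

```bash
python3 -m creep '[{"delta_pos":[-12,0,-5],"rot":[0,0,0],"jaw":25},{"delta_pos":[-24,0,-10],"rot":[0,0,0],"jaw":25},{"delta_pos":[-24,0,-10],"rot":[0,0,0],"jaw":25},{"delta_pos":[-24,0,-10],"rot":[0,0,0],"jaw":25},{"delta_pos":[-24,0,-10],"rot":[0,0,0],"jaw":25},{"delta_pos":[-24,0,-10],"rot":[0,0,0],"jaw":25},{"delta_pos":[-24,0,-10],"rot":[0,0,0],"jaw":25},{"delta_pos":[-24,0,-10],"rot":[0,0,0],"jaw":25},{"delta_pos":[-24,0,-10],"rot":[0,0,0],"jaw":25},{"delta_pos":[-24,0,-10],"rot":[0,0,0],"jaw":25}]' && python3 -m creep '[{"delta_pos":[-24,0,-10],"rot":[0,0,0],"jaw":25},{"delta_pos":[-24,0,-10],"rot":[0,0,0],"jaw":25},{"delta_pos":[-24,0,-10],"rot":[0,0,0],"jaw":25},{"delta_pos":[-18,0,-7],"rot":[0,0,0],"jaw":25},{"delta_pos":[-15,-1,-5],"rot":[0,0,0],"jaw":25},{"delta_pos":[0,0,0],"rot":[0,-0.08,0],"jaw":25},{"delta_pos":[0,0,0],"rot":[0,-0.08,0],"jaw":25},{"delta_pos":[0,0,0],"rot":[0,-0.08,0],"jaw":25},{"delta_pos":[0,0,0],"rot":[0,-0.08,0],"jaw":25},{"delta_pos":[0,0,0],"rot":[0,-0.08,0],"jaw":25}]'
python3 - <<'E'
from h import *
go([549,-354,132],[238.,14.])
im=arm.get_image("side")[:,:,::-1]
cv2.imwrite("pics/s4.png",cv2.resize(im[150:400,320:560],None,fx=2.4,fy=2.4,interpolation=cv2.INTER_CUBIC))
E
```

```text
clock: 10.87
position: [543.3, -242.4, 262.3]
ee_rot: [-0.576, -0.407, 0.409, 0.579]
contact_force: [0.7, 0.6, -0.8]
gripper_width: 35.2
clock: 11.7
position: [548.6, -353.9, 264.0]
ee_rot: [-0.482, -0.516, 0.516, 0.485]
contact_force: [0.3, 0.8, -0.4]
gripper_width: 35.4
pos [ 548.6 -353.9  264. ] jawdir [-0.998 -0.065  0.003] toolx [-0.065  0.998  0.002] tooly [-0.003  0.002 -1.   ] F [ 0.3  0.8 -0.4] w 35.4 t 11.7 j6 0.39
  tool shift [ -0.4 132.   -0.8] turn y 0.006
```

View pics/s4.png

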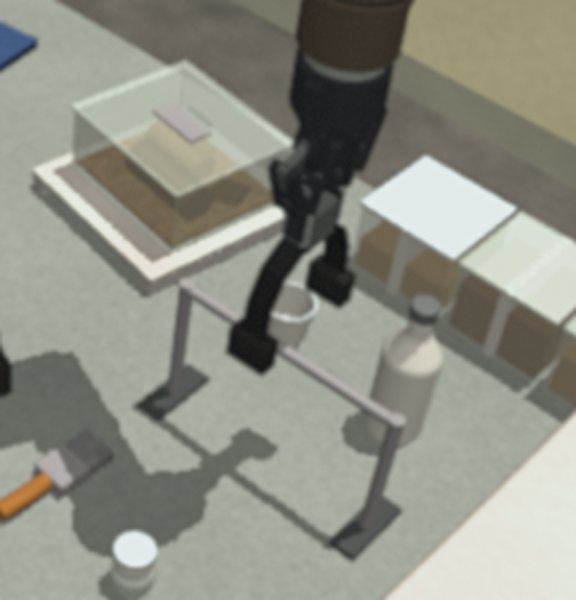

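The frame is aligned square to the bar, with its near pad in front of the bar and its far pad behind, ready to lower.

```bash
python3 -m creep '[{"delta_pos":[0,8,0],"rot":[0,0,0],"jaw":25},{"delta_pos":[0,14,0],"rot":[0,0,0],"jaw":25},{"delta_pos":[0,14,0],"rot":[0,0,0],"jaw":25},{"delta_pos":[0,14,0],"rot":[0,0,0],"jaw":25},{"delta_pos":[0,14,0],"rot":[0,0,0],"jaw":25},{"delta_pos":[0,14,0],"rot":[0,0,0],"jaw":25},{"delta_pos":[0,14,0],"rot":[0,0,0],"jaw":25},{"delta_pos":[0,14,0],"rot":[0,0,0],"jaw":25},{"delta_pos":[0,10,0],"rot":[0,0,0],"jaw":25},{"delta_pos":[0,6,0],"rot":[0,0,0],"jaw":25}]' && python3 -m creep '[{"delta_pos":[0,1,0],"rot":[0,0,0],"jaw":25},{"delta_pos":[0,1,0],"rot":[0,0,0],"jaw":25},{"delta_pos":[0,1,0],"rot":[0,0,0],"jaw":25},{"delta_pos":[0,1,0],"rot":[0,0,0],"jaw":25},{"delta_pos":[0,1,0],"rot":[0,0,0],"jaw":25},{"delta_pos":[0,0,0],"rot":[0,0,0],"jaw":25},{"delta_pos":[0,0,0],"rot":[0,0,0],"jaw":25},{"delta_pos":[0,0,0],"rot":[0,0,0],"jaw":25},{"delta_pos":[0,0,0],"rot":[0,0,0],"jaw":25},{"delta_pos":[0,0,0],"rot":[0,0,0],"jaw":25}]'
```

```text
clock: 12.58
position: [548.2, -353.4, 141.1]
ee_rot: [-0.484, -0.514, 0.515, 0.486]
contact_force: [0.5, 0.2, -1.6]
gripper_width: 34.9
clock: 13.42
position: [549.4, -354.0, 138.8]
ee_rot: [0.485, 0.515, -0.515, -0.484]
contact_force: [0.5, -0.7, -1.6]
gripper_width: 35.3
```

```bash
python3 -m creep '[{"delta_pos":[0,1,0],"rot":[0,0,0],"jaw":25},{"delta_pos":[0,1,0],"rot":[0,0,0],"jaw":25},{"delta_pos":[0,1,0],"rot":[0,0,0],"jaw":25},{"delta_pos":[0,1,0],"rot":[0,0,0],"jaw":25},{"delta_pos":[0,1,0],"rot":[0,0,0],"jaw":25},{"delta_pos":[0,0,0],"rot":[0,0,0],"jaw":25},{"delta_pos":[0,0,0],"rot":[0,0,0],"jaw":25},{"delta_pos":[0,0,0],"rot":[0,0,0],"jaw":25},{"delta_pos":[0,0,0],"rot":[0,0,0],"jaw":25},{"delta_pos":[0,0,0],"rot":[0,0,0],"jaw":25}]'
python3 -m creep '[{"delta_pos":[0,1,0],"rot":[0,0,0],"jaw":25},{"delta_pos":[0,1,0],"rot":[0,0,0],"jaw":25},{"delta_pos":[0,0,0],"rot":[0,0,0],"jaw":25},{"delta_pos":[0,0,0],"rot":[0,0,0],"jaw":25},{"delta_pos":[0,0,0],"rot":[0,0,0],"jaw":25},{"delta_pos":[0,0,0],"rot":[0,0,0],"jaw":25},{"delta_pos":[0,0,0],"rot":[0,0,0],"jaw":25},{"delta_pos":[0,0,0],"rot":[0,0,0],"jaw":25},{"delta_pos":[0,0,0],"rot":[0,0,0],"jaw":25},{"delta_pos":[0,0,0],"rot":[0,0,0],"jaw":25}]'
```

```text
clock: 14.25
position: [549.4, -354.0, 133.8]
ee_rot: [0.485, 0.515, -0.515, -0.484]
contact_force: [0.4, -0.6, -1.6]
gripper_width: 35.4
clock: 15.08
position: [549.4, -354.0, 131.7]
ee_rot: [-0.485, -0.515, 0.515, 0.484]
contact_force: [-0.0, 0.1, -1.3]
gripper_width: 35.4
```

```bash
python3 -m creep '[{"delta_pos":[0,0.7,0],"rot":[0,0,0],"jaw":25},{"delta_pos":[0,0.7,0],"rot":[0,0,0],"jaw":25},{"delta_pos":[0,0.6,0],"rot":[0,0,0],"jaw":25},{"delta_pos":[0,0,0],"rot":[0,0,0],"jaw":25},{"delta_pos":[0,0,0],"rot":[0,0,0],"jaw":25},{"delta_pos":[0,0,0],"rot":[0,0,0],"jaw":25},{"delta_pos":[0,0,0],"rot":[0,0,0],"jaw":25},{"delta_pos":[0,0,0],"rot":[0,0,0],"jaw":25},{"delta_pos":[0,0,0],"rot":[0,0,0],"jaw":25},{"delta_pos":[0,0,0],"rot":[0,0,0],"jaw":25}]'
python3 - <<'E'
from h import *
s=arm.read_state();print(s["position"],s["contact_force"],s["wrist_torque"])
arm.get_image("side");print([(np.round(d["location"],1),round(d["p"],2)) for d in arm.find_in("side","headband_lamp")])
print(proj("side",[[549,-354,180],[549,-354,190]]))
E
```

```text
clock: 15.92
position: [549.5, -354.1, 131.1]
ee_rot: [0.485, 0.515, -0.515, -0.484]
contact_force: [-2.3, 2.2, 5.5]
gripper_width: 34.8
[ 549.54854661 -354.11612027  131.06491074] [-2.29351863  2.24674676  5.52108209] [0.56943931 0.52336577 0.0031396 ]
[(array([278.9, 282.1]), 0.94), (array([427.6, 313.6]), 0.77)]
[[440.54573692 287.88657479]
 [441.20345051 284.57401471]]
```

Contact at 131, as predicted for a lamp height of about 180. Releasing and rising.

```bash
python3 -m creep '[{"delta_pos":[0,-0.8,0],"rot":[0,0,0],"jaw":25},{"delta_pos":[0,0,0],"rot":[0,0,0],"jaw":40},{"delta_pos":[0,0,0],"rot":[0,0,0],"jaw":50},{"delta_pos":[0,0,0],"rot":[0,0,0],"jaw":60},{"delta_pos":[0,0,0],"rot":[0,0,0],"jaw":75},{"delta_pos":[0,0,0],"rot":[0,0,0],"jaw":80},{"delta_pos":[0,0,0],"rot":[0,0,0],"jaw":80},{"delta_pos":[0,-6,0],"rot":[0,0,0],"jaw":80},{"delta_pos":[0,-12,0],"rot":[0,0,0],"jaw":80},{"delta_pos":[0,-20,0],"rot":[0,0,0],"jaw":80}]' && python3 -m creep '[{"delta_pos":[0,-24,0],"rot":[0,0,0],"jaw":80},{"delta_pos":[0,-24,0],"rot":[0,0,0],"jaw":80},{"delta_pos":[0,-20,0],"rot":[0,0,0],"jaw":80},{"delta_pos":[0,-10,0],"rot":[0,0,0],"jaw":80},{"delta_pos":[0,0,0],"rot":[0,0,0],"jaw":80},{"delta_pos":[0,0,0],"rot":[0,0,0],"jaw":80},{"delta_pos":[0,0,0],"rot":[0,0,0],"jaw":80},{"delta_pos":[0,0,0],"rot":[0,0,0],"jaw":80},{"delta_pos":[0,0,0],"rot":[0,0,0],"jaw":80},{"delta_pos":[0,0,0],"rot":[0,0,0],"jaw":80}]'
python3 - <<'E'
from h import *
w=np.array([445.8,258.5]);d=np.array([606.6,275])-w
go([w[0],w[1],240],[-d[1],d[0]])
im=arm.get_image("side")[:,:,::-1]
print([(np.round(q["location"],1),round(q["p"],2)) for q in arm.find_in("side","headband_lamp")])
cv2.imwrite("pics/s5.png",cv2.resize(im[170:400,200:560],None,fx=2.2,fy=2.2,interpolation=cv2.INTER_CUBIC))
E
```

```text
clock: 16.85
position: [548.2, -353.3, 167.0]
ee_rot: [-0.483, -0.514, 0.515, 0.486]
contact_force: [-0.6, -0.6, -0.0]
gripper_width: 80.3
clock: 17.68
position: [549.1, -353.8, 245.4]
ee_rot: [-0.484, -0.515, 0.515, 0.485]
contact_force: [0.4, 0.1, -0.6]
gripper_width: 80.0
pos [ 549.1 -353.8  245.4] jawdir [-0.998 -0.061  0.002] toolx [-0.061  0.998  0.001] tooly [-0.002  0.001 -1.   ] F [ 0.4  0.1 -0.6] w 80.0 t 17.68 j6 0.39
  tool shift [617.5   6.   65.8] turn y 1.53
[(array([432.7, 308. ]), 0.83)]
```

View pics/s5.png

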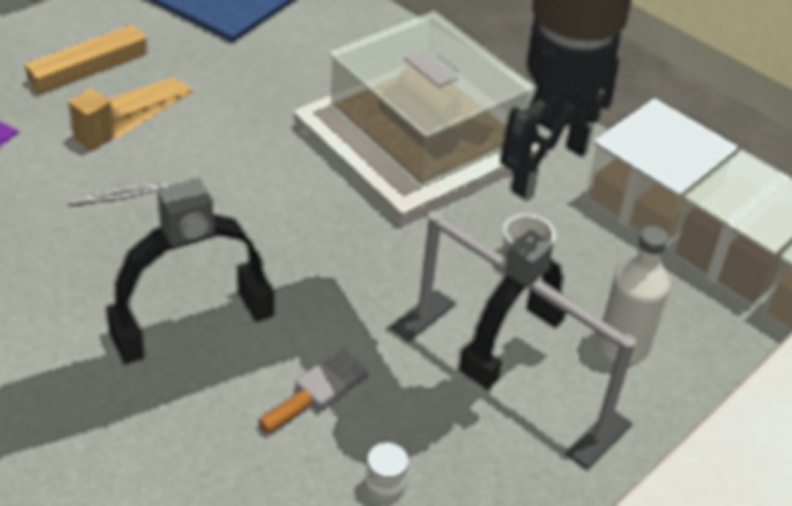

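The frame hangs astride the bar (lamp at about (440,285) in the full image), the gripper is clear, and everything else is in place. Moving to the wedge.

```bash
python3 -m creep '[{"delta_pos":[18,0,2],"rot":[0,0,0],"jaw":80},{"delta_pos":[36,0,4],"rot":[0,0,0],"jaw":80},{"delta_pos":[36,0,4],"rot":[0,0,0],"jaw":80},{"delta_pos":[36,0,4],"rot":[0,0,0],"jaw":80},{"delta_pos":[36,0,4],"rot":[0,0,0],"jaw":80},{"delta_pos":[36,0,4],"rot":[0,0,0],"jaw":80},{"delta_pos":[36,0,4],"rot":[0,0,0],"jaw":80},{"delta_pos":[36,0,4],"rot":[0,0,0],"jaw":80},{"delta_pos":[36,0,4],"rot":[0,0,0],"jaw":80},{"delta_pos":[36,0,4],"rot":[0,0,0],"jaw":80}]' && python3 -m creep '[{"delta_pos":[36,0,4],"rot":[0,0,0],"jaw":80},{"delta_pos":[36,0,4],"rot":[0,0,0],"jaw":80},{"delta_pos":[36,0,4],"rot":[0,0,0],"jaw":80},{"delta_pos":[36,0,4],"rot":[0,0,0],"jaw":80},{"delta_pos":[36,0,4],"rot":[0,0,0],"jaw":80},{"delta_pos":[36,0,4],"rot":[0,0,0],"jaw":80},{"delta_pos":[36,0,4],"rot":[0,0,0],"jaw":80},{"delta_pos":[24,0,2],"rot":[0,0,0],"jaw":80},{"delta_pos":[0,0,0],"rot":[0,-0.124,0],"jaw":80},{"delta_pos":[0,0,0],"rot":[0,-0.124,0],"jaw":80}]' && python3 -m creep '[{"delta_pos":[0,0,0],"rot":[0,-0.124,0],"jaw":80},{"delta_pos":[0,0,0],"rot":[0,-0.124,0],"jaw":80},{"delta_pos":[0,0,0],"rot":[0,-0.124,0],"jaw":80},{"delta_pos":[0,0,0],"rot":[0,-0.124,0],"jaw":80},{"delta_pos":[0,0,0],"rot":[0,-0.124,0],"jaw":80},{"delta_pos":[0,0,0],"rot":[0,-0.124,0],"jaw":80},{"delta_pos":[0,0,0],"rot":[0,-0.124,0],"jaw":80},{"delta_pos":[0,0,0],"rot":[0,-0.124,0],"jaw":80},{"delta_pos":[0,0,0],"rot":[0,-0.124,0],"jaw":80},{"delta_pos":[0,0,0],"rot":[0,-0.124,0],"jaw":80}]'
python3 - <<'E'
from h import *
s=to_z("side",[[241.4,216.3]],76)[0];t=to_z("top",[[224.5,262.9]],76)[0];print(s,t)
tip=to_z("side",[[200+190/2.2,170+90/2.2]],4)[0];print("tip R corner side",tip)  # right thin corner
im=arm.get_image("side")
hsv=cv2.cvtColor(im,cv2.COLOR_RGB2HSV);m=cv2.inRange(hsv,(10,80,60),(25,255,255));m[:195]=0;m[245:]=0;m[:,:225]=0;m[:,295:]=0
def hull(o,y,pts):
    c,s=np.cos(y),np.sin(y);p=np.array(pts,float);return np.c_[o[0]+c*p[:,0]-s*p[:,1],o[1]+s*p[:,0]+c*p[:,1],p[:,2]]
V=[(x,sy,z) for sy in(-20,20) for x,z in((-20,0),(-20,76),(20,76),(20,32),(40,32),(160,4),(160,0))]
def sil(cam,o,y):
    P=hull(o,y,V);a=np.zeros((480*4,640*4),np.uint8)
    for s in (V[:7],V[7:]):pass
    q=(proj(cam,P)*4+1.5)
    # nonconvex: union of hulls of block and of ramp body
    for idx in([0,1,2,7,8,9,'b'],[3,4,10,11,'r']):
        if idx[-1]=='b': X=[(x,sy,z) for sy in(-20,20) for x in(-20,20) for z in(0,76)]
        else: X=[(x,sy,z) for sy in(-20,20) for x,z in((-20,0),(-20,32),(40,32),(160,4),(160,0))]
        q=(proj(cam,hull(o,y,X))*4+1.5).astype(np.int32);cv2.fillConvexPoly(a,cv2.convexHull(q),255)
    return cv2.resize(a,(640,480),interpolation=cv2.INTER_AREA)/255.
from scipy.optimize import minimize
M=[("side",m/255.)]
t0=cv2.imread("pics/top0.png");mt=cv2.inRange(cv2.cvtColor(t0,cv2.COLOR_BGR2HSV),(10,80,60),(25,255,255));mt[:200]=0;mt[280:]=0;mt[:,:208]=0;mt[:,245:]=0
M.append(("top",mt/255.));print(m.sum()/255,mt.sum()/255)
for sel in(M[:1],M[1:],M):
    f=lambda p:sum(np.abs(sil(c,p[:2]*10,p[2]/10)-k).sum() for c,k in sel)
    r=minimize(f,[44.6,25.9,1.0],method="Nelder-Mead",options=dict(initial_simplex=[[44.6,25.9,1.],[45.6,25.9,1.],[44.6,26.9,1.],[44.6,25.9,1.6]],maxiter=120));print(r.x*[10,10,.1],r.fun)
y=r.x[2]/10;go([r.x[0]*10,r.x[1]*10,-9],[-np.sin(y),np.cos(y)])
E
```

```text
clock: 18.62
position: [490.0, -13.3, 246.7]
ee_rot: [0.485, 0.515, -0.515, -0.484]
contact_force: [0.3, -0.4, -0.4]
gripper_width: 80.0
clock: 19.45
position: [443.4, 260.4, 246.2]
ee_rot: [-0.415, -0.573, 0.573, 0.415]
contact_force: [0.2, -0.8, -0.6]
gripper_width: 80.4
clock: 20.28
position: [443.8, 258.7, 246.5]
ee_rot: [0.006, 0.707, -0.707, -0.006]
contact_force: [0.2, 0.3, -0.1]
gripper_width: 80.3
[442.26912902 242.59775893  76.        ] [445.79310516 258.54402119  76.        ]
tip R corner side [607.08588717 254.71666146   4.        ]
1205.0 1048.0
[4.52540139e+02 2.57042735e+02 1.27911494e-01] 436.2470588235294
[4.48748026e+02 2.62388254e+02 9.62199930e-02] 128.46666666666667
[4.50114662e+02 2.61278761e+02 1.04446542e-01] 586.8470588235293
pos [443.8 258.7 246.5] jawdir [-0.012 -1.    -0.   ] toolx [-1.     0.012 -0.   ] tooly [ 0.  0. -1.] F [-0.3 -1.3 -0.3] w 80.1 t 20.33 j6 0.71
  tool shift [ -6.3 255.5  -2.6] turn y -0.116
```

```bash
python3 -m creep '[{"delta_pos":[-4.5,10,-2],"rot":[0,0,0],"jaw":80},{"delta_pos":[0,20,0],"rot":[0,-0.056,0],"jaw":80},{"delta_pos":[0,24,0],"rot":[0,-0.056,0],"jaw":80},{"delta_pos":[0,24,0],"rot":[0,0,0],"jaw":80},{"delta_pos":[0,24,0],"rot":[0,0,0],"jaw":80},{"delta_pos":[0,24,0],"rot":[0,0,0],"jaw":80},{"delta_pos":[0,24,0],"rot":[0,0,0],"jaw":80},{"delta_pos":[0,20,0],"rot":[0,0,0],"jaw":80},{"delta_pos":[0,14,0],"rot":[0,0,0],"jaw":80},{"delta_pos":[0,6,0],"rot":[0,0,0],"jaw":80}]'
python3 -m creep '[{"delta_pos":[0,8,0],"rot":[0,0,0],"jaw":80},{"delta_pos":[0,8,0],"rot":[0,0,0],"jaw":80},{"delta_pos":[0,8,0],"rot":[0,0,0],"jaw":80},{"delta_pos":[0,8,0],"rot":[0,0,0],"jaw":80},{"delta_pos":[0,8,0],"rot":[0,0,0],"jaw":80},{"delta_pos":[0,8,0],"rot":[0,0,0],"jaw":80},{"delta_pos":[0,0,0],"rot":[0,0,0],"jaw":80},{"delta_pos":[0,0,0],"rot":[0,0,0],"jaw":80},{"delta_pos":[0,0,0],"rot":[0,0,0],"jaw":80},{"delta_pos":[0,0,0],"rot":[0,0,0],"jaw":80}]'
```

```text
clock: 21.17
position: [447.1, 259.3, 53.5]
ee_rot: [0.032, -0.705, 0.708, -0.029]
contact_force: [0.6, -0.1, 0.4]
gripper_width: 80.0
clock: 22.0
position: [448.7, 261.0, 9.0]
ee_rot: [-0.032, 0.707, -0.706, 0.032]
contact_force: [0.3, -1.0, -0.5]
gripper_width: 80.3
```

```bash
python3 -m creep '[{"delta_pos":[0,5,0],"rot":[0,0,0],"jaw":80},{"delta_pos":[0,5,0],"rot":[0,0,0],"jaw":80},{"delta_pos":[0,3,0],"rot":[0,0,0],"jaw":80},{"delta_pos":[0,0,0],"rot":[0,0,0],"jaw":70},{"delta_pos":[0,0,0],"rot":[0,0,0],"jaw":60},{"delta_pos":[0,0,0],"rot":[0,0,0],"jaw":52},{"delta_pos":[0,0,0],"rot":[0,0,0],"jaw":46},{"delta_pos":[0,0,0],"rot":[0,0,0],"jaw":30},{"delta_pos":[0,0,0],"rot":[0,0,0],"jaw":30},{"delta_pos":[0,0,0],"rot":[0,0,0],"jaw":30}]'
python3 - <<'E'
from h import *
s=arm.read_state();print(s["position"],s["contact_force"],s["wrist_torque"],s["gripper_width"])
E
```

```text
clock: 22.83
position: [448.7, 261.1, -4.0]
ee_rot: [-0.032, 0.707, -0.706, 0.032]
contact_force: [-0.6, 0.6, 1.7]
gripper_width: 39.0
[448.74569991 261.12429173  -4.02400952] [-0.59540288  0.5726806   1.70325819] [ 0.23657464  0.19619934 -0.0270352 ] 38.96426825659655
```

Wedge gripped (39 mm). Lifting it a little to pass over the forceps and set it down in front of the tray.

```bash
python3 -m creep '[{"delta_pos":[0,-3,0],"rot":[0,0,0],"jaw":30},{"delta_pos":[0,-7,0],"rot":[0,0,0],"jaw":30},{"delta_pos":[0,-10,0],"rot":[0,0,0],"jaw":30},{"delta_pos":[0,-10,0],"rot":[0,0,0],"jaw":30},{"delta_pos":[0,-5,0],"rot":[0,0,0],"jaw":30},{"delta_pos":[0,0,0],"rot":[0,0,0],"jaw":30},{"delta_pos":[0,0,0],"rot":[0,0,0],"jaw":30},{"delta_pos":[0,0,0],"rot":[0,0,0],"jaw":30},{"delta_pos":[0,0,0],"rot":[0,0,0],"jaw":30},{"delta_pos":[0,0,0],"rot":[0,0,0],"jaw":30}]'
python3 - <<'E'
from h import *
s=arm.read_state();print(s["contact_force"],s["wrist_torque"])
go([458,24.4,30],[0.150,0.9886])
E
```

```text
clock: 23.67
position: [448.1, 260.4, 30.1]
ee_rot: [0.032, -0.706, 0.707, -0.032]
contact_force: [0.4, 0.6, -1.4]
gripper_width: 39.5
[ 0.37969051  0.64822556 -1.40536433] [0.0209946  0.05029231 0.03422813]
pos [448.1 260.4  30.1] jawdir [ 0.09  -0.996  0.001] toolx [-0.996 -0.09   0.001] tooly [-0.001 -0.001 -1.   ] F [ 0.4  0.6 -1.4] w 39.5 t 23.67 j6 0.82
  tool shift [1.140e+01 2.000e-01 2.359e+02] turn y 0.241
```

```bash
python3 -m creep '[{"delta_pos":[1,0,10],"rot":[0,0,0],"jaw":30},{"delta_pos":[1,0,22],"rot":[0,0,0],"jaw":30},{"delta_pos":[1,0,26],"rot":[0,0,0],"jaw":30},{"delta_pos":[1,0,26],"rot":[0,0,0],"jaw":30},{"delta_pos":[1,0,26],"rot":[0,0,0],"jaw":30},{"delta_pos":[1,0,26],"rot":[0,0,0],"jaw":30},{"delta_pos":[1,0,26],"rot":[0,0,0],"jaw":30},{"delta_pos":[1,0,26],"rot":[0,0,0],"jaw":30},{"delta_pos":[1,0,26],"rot":[0,0,0],"jaw":30},{"delta_pos":[2,0,22],"rot":[0,0,0],"jaw":30}]' && python3 -m creep '[{"delta_pos":[0,0,0],"rot":[0,0.06,0],"jaw":30},{"delta_pos":[0,0,0],"rot":[0,0.06,0],"jaw":30},{"delta_pos":[0,0,0],"rot":[0,0.06,0],"jaw":30},{"delta_pos":[0,0,0],"rot":[0,0.06,0],"jaw":30},{"delta_pos":[0,0,0],"rot":[0,0,0],"jaw":30},{"delta_pos":[0,7,0],"rot":[0,0,0],"jaw":30},{"delta_pos":[0,7,0],"rot":[0,0,0],"jaw":30},{"delta_pos":[0,7,0],"rot":[0,0,0],"jaw":30},{"delta_pos":[0,6,0],"rot":[0,0,0],"jaw":30},{"delta_pos":[0,4,0],"rot":[0,0,0],"jaw":30}]'
python3 - <<'E'
from h import *
go([458,24.4,-4],[0.150,0.9886])
E
```

```text
clock: 24.5
position: [458.0, 22.5, 30.4]
ee_rot: [0.032, -0.706, 0.707, -0.031]
contact_force: [0.5, 0.4, -0.8]
gripper_width: 39.1
clock: 25.33
position: [458.0, 24.4, -1.7]
ee_rot: [-0.052, -0.705, 0.705, 0.053]
contact_force: [0.1, 0.7, -1.6]
gripper_width: 39.1
pos [458.   24.4  -1.7] jawdir [-0.149 -0.989  0.001] toolx [-0.989  0.149  0.002] tooly [-0.002 -0.001 -1.   ] F [ 0.1  0.7 -1.6] w 39.1 t 25.33 j6 1.01
  tool shift [-0.   2.3 -0. ] turn y 0.001
```

```bash
python3 -m creep '[{"delta_pos":[0,0.8,0],"rot":[0,0,0],"jaw":30},{"delta_pos":[0,0.8,0],"rot":[0,0,0],"jaw":30},{"delta_pos":[0,0.8,0],"rot":[0,0,0],"jaw":30},{"delta_pos":[0,0,0],"rot":[0,0,0],"jaw":30},{"delta_pos":[0,0,0],"rot":[0,0,0],"jaw":30},{"delta_pos":[0,0,0],"rot":[0,0,0],"jaw":30},{"delta_pos":[0,0,0],"rot":[0,0,0],"jaw":30},{"delta_pos":[0,0,0],"rot":[0,0,0],"jaw":30},{"delta_pos":[0,0,0],"rot":[0,0,0],"jaw":30},{"delta_pos":[0,0,0],"rot":[0,0,0],"jaw":30}]'
python3 - <<'E'
from h import *
s=arm.read_state();print(s["position"],s["contact_force"],s["wrist_torque"])
im=arm.get_image("side")[:,:,::-1];cv2.imwrite("pics/s6.png",im)
t=arm.get_image("top")[:,:,::-1];cv2.imwrite("pics/t6.png",t)
for c,i in(("side",im),("top",t)):
    h=cv2.cvtColor(i,cv2.COLOR_BGR2HSV);m=cv2.inRange(h,(10,80,50),(25,255,255))
    n,l,st,ce=cv2.connectedComponentsWithStats(m)
    print(c,[(st[k].tolist(),ce[k].round(1).tolist()) for k in range(1,n) if 60<st[k][4]])
    tip=np.array([458,24.4])+160*np.array([.9886,-.15]);nn=20*np.array([.15,.9886])
    print(" predicted tip corners",proj(c,[[*(tip+nn),4],[*(tip-nn),4],[*(tip+nn),0],[*(tip-nn),0]]).round(1).tolist())
E
```

```text
clock: 26.17
position: [458.7, 24.6, -2.8]
ee_rot: [0.053, 0.705, -0.705, -0.053]
contact_force: [0.0, 0.9, -1.5]
gripper_width: 39.1
[458.69282976  24.6162453   -2.82796797] [ 0.03063089  0.93601122 -1.49173596] [-0.00302621  0.04477933 -0.03234416]
side [([243, 100, 68, 55, 1869], [275.2, 124.5]), ([212, 181, 54, 31, 803], [238.6, 196.1]), ([306, 248, 46, 28, 656], [326.3, 260.1]), ([99, 286, 54, 39, 457], [122.8, 298.5]), ([318, 347, 24, 20, 215], [329.5, 356.3])]
 predicted tip corners [[343.1, 248.4], [351.5, 256.7], [343.1, 249.5], [351.4, 257.8]]
top [([38, 81, 89, 43, 3052], [81.8, 102.7]), ([414, 115, 20, 9, 74], [423.9, 119.4]), ([442, 118, 16, 6, 65], [449.5, 119.8]), ([80, 165, 10, 46, 209], [85.3, 187.6]), ([300, 166, 65, 14, 235], [331.1, 171.9]), ([103, 180, 8, 37, 106], [106.5, 197.9]), ([166, 200, 28, 65, 1064], [179.2, 231.6]), ([295, 204, 42, 64, 1323], [317.7, 237.9]), ([412, 299, 7, 24, 163], [415.0, 310.6]), ([292, 415, 23, 61, 273], [302.1, 442.8]), ([320, 449, 32, 31, 660], [333.9, 465.9])]
 predicted tip corners [[320.3, 203.4], [334.8, 205.8], [320.3, 203.7], [334.7, 206.1]]
```

The wedge tip shows where predicted in both cameras (side 351/248, top about 204). Lowering the last millimetres to the bench.

```bash
python3 -m creep '[{"delta_pos":[0,0.5,0],"rot":[0,0,0],"jaw":30},{"delta_pos":[0,0.5,0],"rot":[0,0,0],"jaw":30},{"delta_pos":[0,0.3,0],"rot":[0,0,0],"jaw":30},{"delta_pos":[0,0,0],"rot":[0,0,0],"jaw":30},{"delta_pos":[0,0,0],"rot":[0,0,0],"jaw":30},{"delta_pos":[0,0,0],"rot":[0,0,0],"jaw":30},{"delta_pos":[0,0,0],"rot":[0,0,0],"jaw":30},{"delta_pos":[0,0,0],"rot":[0,0,0],"jaw":30},{"delta_pos":[0,0,0],"rot":[0,0,0],"jaw":30},{"delta_pos":[0,0,0],"rot":[0,0,0],"jaw":30}]'
python3 - <<'E'
from h import *
s=arm.read_state();print(s["position"],s["contact_force"],s["wrist_torque"])
E
```

```text
clock: 27.1
position: [458.6, 24.6, -4.1]
ee_rot: [-0.053, -0.705, 0.705, 0.053]
contact_force: [-2.3, 1.5, 3.4]
gripper_width: 39.4
[458.64225703  24.64155449  -4.05820105] [-2.27427232  1.53311257  3.35923101] [0.14456177 0.52672141 0.00696318]
```

```bash
python3 -m creep '[{"delta_pos":[-4,0,0],"rot":[0,0,0],"jaw":30},{"delta_pos":[-8,0,0],"rot":[0,0,0],"jaw":30},{"delta_pos":[-9,0,0],"rot":[0,0,0],"jaw":30},{"delta_pos":[-9,0,0],"rot":[0,0,0],"jaw":30},{"delta_pos":[-9,0,0],"rot":[0,0,0],"jaw":30},{"delta_pos":[-9,0,0],"rot":[0,0,0],"jaw":30},{"delta_pos":[-9,0,0],"rot":[0,0,0],"jaw":30},{"delta_pos":[-9,0,0],"rot":[0,0,0],"jaw":30},{"delta_pos":[-9,0,0],"rot":[0,0,0],"jaw":30},{"delta_pos":[-4,0,0],"rot":[0,0,0],"jaw":30}]'
python3 - <<'E'
from h import *
s=arm.read_state();p=s["position"];print(p,s["contact_force"],s["wrist_torque"]);print("dist",635.7-(p[0]*.9886-p[1]*.15))
E
```

```text
clock: 27.93
position: [537.2, 12.5, -4.0]
ee_rot: [-0.053, -0.705, 0.705, 0.053]
contact_force: [-7.7, 2.6, 11.3]
gripper_width: 39.1
[537.20586967  12.5028701   -4.02543215] [-7.6839742   2.62118099 11.26264278] [0.55196278 1.96563902 0.08448955]
dist 106.4937077588985
```

```bash
python3 -m creep '[{"delta_pos":[0,-0.3,0],"rot":[0,0,0],"jaw":30},{"delta_pos":[-2,0,0],"rot":[0,0,0],"jaw":30},{"delta_pos":[-2,0,0],"rot":[0,0,0],"jaw":30},{"delta_pos":[-2,0,0],"rot":[0,0,0],"jaw":30},{"delta_pos":[-2,0,0],"rot":[0,0,0],"jaw":30},{"delta_pos":[-2,0,0],"rot":[0,0,0],"jaw":30},{"delta_pos":[-1,0,0],"rot":[0,0,0],"jaw":30},{"delta_pos":[0,0,0],"rot":[0,0,0],"jaw":30},{"delta_pos":[0,0,0],"rot":[0,0,0],"jaw":30},{"delta_pos":[0,0,0],"rot":[0,0,0],"jaw":30}]'
cat >> h.py <<'E'
def status():
    s=arm.read_state();p=s["position"];print(p.round(1),"F",s["contact_force"].round(1),"M",s["wrist_torque"].round(2),"w",round(s["gripper_width"],1),"t",s["clock"].round(2),"dist",(635.7-(p[0]*.9886-p[1]*.15)).round(1))
def lift():
    "image shift of the box's front part since s6 and shift predicted per mm of front lift"
    g=lambda a:cv2.cvtColor(a,cv2.COLOR_BGR2GRAY).astype(np.float32)
    a=g(cv2.imread("pics/s6.png"));b=np.mean([g(arm.get_image("side")[:,:,::-1].copy()) for _ in range(3)],0).astype(np.float32)
    for n,(x0,x1,y0,y1) in dict(corner=(372,404,240,276),box=(385,428,196,236),control=(250,320,270,330)).items():
        W=np.eye(2,3,dtype=np.float32)
        try:
            cc,W=cv2.findTransformECC(a[y0:y1,x0:x1].copy(),b[y0:y1,x0:x1].copy(),W,cv2.MOTION_TRANSLATION,(3,100,1e-5),None,3);print(n,W[:,2].round(2),round(cc,3))
        except cv2.error as e:print(n,"fail")
    d=np.array([.9886,-.15])
    for n,Q in(("corner",[625.7,-114.4,20]),("box",[*(np.array([642.5,-3.6])+42*d+80*np.array([-.15,-.9886])),70])):
        Q=np.array(Q,float);k=(230-(0 if n=="corner" else 42))/230
        print("  px per mm lift",n,(proj("side",[Q+[0,0,k]])-proj("side",[Q])).round(3))
E
python3 -c "
from h import *
status();lift()"
```

```text
clock: 28.77
position: [548.2, 11.2, -4.0]
ee_rot: [0.053, 0.705, -0.705, -0.053]
contact_force: [-0.1, -1.5, -0.2]
gripper_width: 39.5Traceback (most recent call last):
  File "<string>", line 3, in <module>
    status();lift()
    ~~~~~~^^
  File "h.py", line 22, in status
    s=arm.read_state();p=s["position"];print(p.round(1),"F",s["contact_force"].round(1),"M",s["wrist_torque"].round(2),"w",round(s["gripper_width"],1),"t",s["clock"].round(2),"dist",(635.7-(p[0]*.9886-p[1]*.15)).round(1))
                                                                                                                                                           ^^^^^^^^^^^^^^^^
AttributeError: 'float' object has no attribute 'round'
```

```bash
sed -i 's/s\["clock"\].round(2)/round(s["clock"],2)/' h.py
python3 -m creep '[{"delta_pos":[0,0.1,0],"rot":[0,0,0],"jaw":30},{"delta_pos":[-1,0,0],"rot":[0,0,0],"jaw":30},{"delta_pos":[-1,0,0],"rot":[0,0,0],"jaw":30},{"delta_pos":[-1,0,0],"rot":[0,0,0],"jaw":30},{"delta_pos":[-1,0,0],"rot":[0,0,0],"jaw":30},{"delta_pos":[0,0,0],"rot":[0,0,0],"jaw":30},{"delta_pos":[0,0,0],"rot":[0,0,0],"jaw":30},{"delta_pos":[0,0,0],"rot":[0,0,0],"jaw":30},{"delta_pos":[0,0,0],"rot":[0,0,0],"jaw":30},{"delta_pos":[0,0,0],"rot":[0,0,0],"jaw":30}]'
python3 -c "
from h import *
status();lift()"
```

```text
clock: 29.6
position: [552.0, 10.6, -4.0]
ee_rot: [0.053, 0.705, -0.705, -0.053]
contact_force: [1.5, 0.0, -1.7]
gripper_width: 39.4
[552.   10.6  -4. ] F [ 1.5  0.  -1.7] M [-0.13 -0.02 -0.09] w 39.4 t 29.6 dist 91.6
corner [0. 0.] 1.0
box [ 0.   -0.01] 1.0
control [ 0.12 -0.05] 0.893
  px per mm lift corner [[ 0.027 -0.279]]
  px per mm lift box [[ 0.024 -0.237]]
```

```bash
python3 -m creep '[{"delta_pos":[-1,0,0],"rot":[0,0,0],"jaw":30},{"delta_pos":[-1,0,0],"rot":[0,0,0],"jaw":30},{"delta_pos":[-1,0,0],"rot":[0,0,0],"jaw":30},{"delta_pos":[-1,0,0],"rot":[0,0,0],"jaw":30},{"delta_pos":[0,0,0],"rot":[0,0,0],"jaw":30},{"delta_pos":[0,0,0],"rot":[0,0,0],"jaw":30},{"delta_pos":[0,0,0],"rot":[0,0,0],"jaw":30},{"delta_pos":[0,0,0],"rot":[0,0,0],"jaw":30},{"delta_pos":[0,0,0],"rot":[0,0,0],"jaw":30},{"delta_pos":[0,0,0],"rot":[0,0,0],"jaw":30}]'
python3 -c "
from h import *
status()"
```

```text
clock: 30.58
position: [554.6, 10.0, -4.0]
ee_rot: [-0.052, -0.705, 0.705, 0.054]
contact_force: [-4.4, 2.0, 3.8]
gripper_width: 39.2
[554.6  10.   -4. ] F [-4.4  2.   3.8] M [0.41 1.13 0.06] w 39.2 t 30.58 dist 88.9
```

```bash
python3 -m creep '[{"delta_pos":[-1,0,0],"rot":[0,0,0],"jaw":30},{"delta_pos":[-1,0,0],"rot":[0,0,0],"jaw":30},{"delta_pos":[-1,0,0],"rot":[0,0,0],"jaw":30},{"delta_pos":[-1,0,0],"rot":[0,0,0],"jaw":30},{"delta_pos":[-1,0,0],"rot":[0,0,0],"jaw":30},{"delta_pos":[-1,0,0],"rot":[0,0,0],"jaw":30},{"delta_pos":[0,0,0],"rot":[0,0,0],"jaw":30},{"delta_pos":[0,0,0],"rot":[0,0,0],"jaw":30},{"delta_pos":[0,0,0],"rot":[0,0,0],"jaw":30},{"delta_pos":[0,0,0],"rot":[0,0,0],"jaw":30}]'
python3 -c "
from h import *
status();lift()"
```

```text
clock: 31.42
position: [557.4, 8.7, -4.0]
ee_rot: [-0.05, -0.705, 0.706, 0.056]
contact_force: [-12.3, 3.5, 8.8]
gripper_width: 39.0
[557.4   8.7  -4. ] F [-12.3   3.5   8.8] M [1.04 2.8  0.24] w 39.0 t 31.42 dist 86.0
corner [ 0.02 -0.11] 0.997
box [ 0.04 -0.13] 0.993
control [ 0.11 -0.06] 0.89
  px per mm lift corner [[ 0.027 -0.279]]
  px per mm lift box [[ 0.024 -0.237]]
```

```bash
python3 -m creep '[{"delta_pos":[-1.3,0,0],"rot":[0,0,0],"jaw":30},{"delta_pos":[-1.3,0,0],"rot":[0,0,0],"jaw":30},{"delta_pos":[-1.3,0,0],"rot":[0,0,0],"jaw":30},{"delta_pos":[-1.3,0,0],"rot":[0,0,0],"jaw":30},{"delta_pos":[-1.3,0,0],"rot":[0,0,0],"jaw":30},{"delta_pos":[-1.3,0,0],"rot":[0,0,0],"jaw":30},{"delta_pos":[0,0,0],"rot":[0,0,0],"jaw":30},{"delta_pos":[0,0,0],"rot":[0,0,0],"jaw":30},{"delta_pos":[0,0,0],"rot":[0,0,0],"jaw":30},{"delta_pos":[0,0,0],"rot":[0,0,0],"jaw":30}]'
python3 -c "
from h import *
status();lift()"
```

```text
clock: 32.4
position: [564.5, 7.1, -4.0]
ee_rot: [-0.05, -0.704, 0.706, 0.056]
contact_force: [-12.9, 1.0, 9.0]
gripper_width: 39.1
[564.5   7.1  -4. ] F [-12.9   1.    9. ] M [0.54 2.91 0.08] w 39.1 t 32.4 dist 78.7
corner [ 0.15 -0.46] 0.972
box [ 0.26 -0.38] 0.944
control [ 0.13 -0.13] 0.888
  px per mm lift corner [[ 0.027 -0.279]]
  px per mm lift box [[ 0.024 -0.237]]
```

```bash
cat >> h.py <<'E'
def lift2(save=None):
    g=lambda a:cv2.cvtColor(a,cv2.COLOR_BGR2GRAY).astype(np.float32)
    a=g(cv2.imread("pics/s6.png"));im=arm.get_image("side")[:,:,::-1].copy();b=g(im)
    if save:cv2.imwrite(save,im)
    d=np.array([.9886,-.15]);e=np.array([.15,.9886]);m0=np.array([642.5,-3.6])
    # tray plate + box-bottom content, right half (away from arm)
    pl=[[*(m0+x*d+y*e),z] for x,y,z in((0,-112,20),(0,-30,20),(0,-30,26),(225,-112,26),(225,-112,20),(60,-75,98),(200,-80,98),(60,-30,98))]
    M=np.zeros(a.shape,np.uint8);cv2.fillConvexPoly(M,cv2.convexHull(proj("side",pl).round().astype(np.int32)),255);M=cv2.dilate(M,np.ones((5,5)))
    from scipy.optimize import minimize_scalar
    ba=cv2.GaussianBlur(a,(3,3),0);bb=cv2.GaussianBlur(b,(3,3),0)
    h=m0+230*d
    # warp the start picture by the hinge motion of the plate plane z=26 / z=20 front, compare
    ys,xs=np.nonzero(M);P=to_z("side",np.c_[xs,ys],26.)
    s=(P[:,:2]-m0)@d;pl_=(s<42)&(s>-8)
    def cost(L):
        q=P[pl_].copy();q[:,2]-=L*(1-s[pl_]/230)
        uv=proj("side",q).astype(np.float32)
        w=cv2.remap(ba,uv[:,:1],uv[:,1:],cv2.INTER_CUBIC)[:,0]
        r=w-bb[ys[pl_],xs[pl_]];return np.abs(r).mean()
    Ls=np.arange(-1,9.1,.25);c=[cost(L) for L in Ls];i=int(np.argmin(c));print("lift2",Ls[i],"cost",round(c[i],2),"at0",round(cost(0),2),"n",pl_.sum(), np.round(c[max(0,i-4):i+5],2))
E
python3 -m creep '[{"delta_pos":[-1,0,0],"rot":[0,0,0],"jaw":30},{"delta_pos":[-1,0,0],"rot":[0,0,0],"jaw":30},{"delta_pos":[-1,0,0],"rot":[0,0,0],"jaw":30},{"delta_pos":[-1,0,0],"rot":[0,0,0],"jaw":30},{"delta_pos":[-1,0,0],"rot":[0,0,0],"jaw":30},{"delta_pos":[-1,0,0],"rot":[0,0,0],"jaw":30},{"delta_pos":[0,0,0],"rot":[0,0,0],"jaw":30},{"delta_pos":[0,0,0],"rot":[0,0,0],"jaw":30},{"delta_pos":[0,0,0],"rot":[0,0,0],"jaw":30},{"delta_pos":[0,0,0],"rot":[0,0,0],"jaw":30}]'
python3 -c "
from h import *
status();lift();lift2()"
```

```text
clock: 33.38
position: [570.3, 6.1, -4.0]
ee_rot: [-0.05, -0.704, 0.706, 0.056]
contact_force: [-12.6, 1.1, 10.4]
gripper_width: 39.4
[570.3   6.1  -4. ] F [-12.6   1.1  10.4] M [0.48 2.97 0.04] w 39.4 t 33.38 dist 72.8
corner [ 0.25 -0.74] 0.969
box [ 0.42 -0.72] 0.959
control [ 0.12 -0.17] 0.887
  px per mm lift corner [[ 0.027 -0.279]]
  px per mm lift box [[ 0.024 -0.237]]
lift2 4.0 cost 4.17 at0 13.05 n 547 [5.82 5.26 4.73 4.34 4.17 4.29 4.54 4.8  5.07]
```

Lift is now about 4.0 mm, with geometry predicting 4.3. Pushing 4 mm more.

```bash
python3 -m creep '[{"delta_pos":[-1,0,0],"rot":[0,0,0],"jaw":30},{"delta_pos":[-1,0,0],"rot":[0,0,0],"jaw":30},{"delta_pos":[-1,0,0],"rot":[0,0,0],"jaw":30},{"delta_pos":[-0.8,0,0],"rot":[0,0,0],"jaw":30},{"delta_pos":[0,0,0],"rot":[0,0,0],"jaw":30},{"delta_pos":[0,0,0],"rot":[0,0,0],"jaw":30},{"delta_pos":[0,0,0],"rot":[0,0,0],"jaw":30},{"delta_pos":[0,0,0],"rot":[0,0,0],"jaw":30},{"delta_pos":[0,0,0],"rot":[0,0,0],"jaw":30},{"delta_pos":[0,0,0],"rot":[0,0,0],"jaw":30}]'
python3 -c "
from h import *
status();lift();lift2('pics/s7.png')
im=cv2.imread('pics/s7.png');cv2.imwrite('pics/s7c.png',cv2.resize(im[170:400,220:520],None,fx=2.6,fy=2.6,interpolation=cv2.INTER_CUBIC))"
```

```text
clock: 34.42
position: [574.0, 5.6, -4.0]
ee_rot: [-0.05, -0.704, 0.706, 0.056]
contact_force: [-13.2, 1.9, 10.1]
gripper_width: 39.2
[574.    5.6  -4. ] F [-13.2   1.9  10.1] M [0.46 2.99 0.04] w 39.2 t 34.42 dist 69.0
corner [ 0.32 -0.94] 0.958
box [ 0.58 -1.02] 0.996
control [ 0.1  -0.18] 0.886
  px per mm lift corner [[ 0.027 -0.279]]
  px per mm lift box [[ 0.024 -0.237]]
lift2 5.5 cost 5.34 at0 16.45 n 547 [5.66 5.5  5.41 5.36 5.34 5.43 5.6  5.81 6.07]
```

View pics/s7c.png

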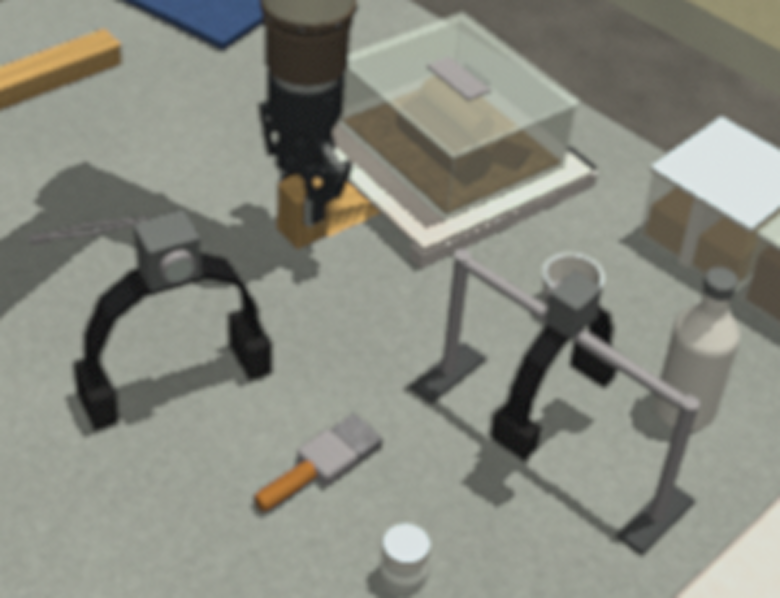

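The wedge sits under the lifted front edge with the gripper clear of the tray. The frame still hangs on the rail and nothing else has moved. The lift estimates are 5.5 mm (plate warp), 4.3 mm (box shift) and 5.2 mm (geometry), so about 5 mm. Handing in.

```bash
python3 -c "
from bench import arm
print(arm.job_done())"
```

```text
the job is handed in; nothing more can be done
None
```

The job is handed in: the head-lamp frame hangs over the rail, and the wedge is still gripped under the tray's front edge, which is lifted by about 5 mm.

- **Head-lamp frame:** I took the smaller of the two frames. Its size fits the description, and it was the one standing in front of the tray. My first grasp closed on air, because the real fingertips sit about 34 mm above the reported tool position. I corrected for that, and the bar touched the frame at the height I then expected.
- **Wedge:** I gripped the wooden wedge, lifted it about 30 mm to clear the forceps, and set it flat on the bench in front of the tray. I then pushed it in thin end first.
- **Lift:** My three estimates don't agree exactly. Comparing pictures of the plate gave about 5.5 mm, the shift of the box gave about 4.3 mm, and the geometry of the wedge gave about 5.2 mm. A simpler corner comparison read lower, about 3.4 mm. I set it aside because that patch includes fixed background.
- **Final checks:** At the end the grip was 39 mm wide, and the robot clock read 34.4 s of the 69 allowed. The highest wrist force I read was about 17 N. The last picture showed the gripper clear of the tray and the frame still on the rail. The other items in view had not visibly moved.

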